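# Couple a filter cartridge to the countertop water filter

### The job

Couple the filter cartridge whose round foot is narrower than its head to the water filter: stand it upright in the coupler's mouth, pull the winged spring sleeve fully back (down) so that the cartridge drops home, then let go so the sleeve springs fully forward (up) again and locks the cartridge in. Leave the other cartridge, whose foot is wider than its head, and everything else on the worktop where it stands.

Things in the scene. Friction and masses are not known exactly. Their poses are not given: they have to be found in the camera images.
- cartridge: The cartridge to fit: a round upright plug, 82 mm tall, 0.2 to 0.4 kg, standing on its foot. From below: grey foot disc 44 mm diameter, 12 mm high; neck 26 mm diameter, 20 mm high; white head (grip here) 50 mm diameter, from 32 to 82 mm above the underside. Origin: centre of the underside of the foot; z is its axis, up.
- wide_cartridge: The cartridge to leave alone: same as the other except that its foot is 62 mm in diameter, wider than its head and too wide for the coupler. Origin: centre of its underside; z up. It may stand in either of the two places.
- station: Water filter station, fixed to the worktop: grey base 124 x 112 mm, 27 mm high, with an upright steel coupler body 58 mm in diameter rising from it. Origin: on the coupler's vertical axis at worktop level; x points to the pipe stubs at the back, the two sleeve wings lie along +y and -y.
- mouth (a point): Centre of the coupler's open mouth, 85 mm above the worktop, on its axis. It flares to 58 mm and leads to a bore 48 mm wide with its floor 32 mm below the mouth. Four dark jaws stick into the bore: with the sleeve forward a foot set in the mouth rests on them, underside 12 mm below the mouth; with the sleeve back they withdraw and the cartridge falls 20 mm to the floor.
- sleeve (a joint): Slide of the white sleeve round the coupler: 0 = forward (up), 0.016 m = fully back (down). A spring lifts it with 6 N at 0, 14 N at 0.016; let go, it returns by itself. The jaws are geared to it: the 44 mm foot passes above about 0.012; as the sleeve returns they close over the top of the foot, but jam on a foot that is not home and keep the sleeve back.
- wing_a (a point): Middle of the top edge of one upright wing of the sleeve, 75 mm from the coupler's axis on the station's +y side; 86 mm above the worktop with the sleeve forward, and it moves with the sleeve. The wing is a flat tab 12 mm thick (along station x), 30 mm long (along station y, radially), 36 mm high; pinch it across its thickness from above. Its axes are the station's.
- wing_b (a point): The same point on the other, equal wing, on the station's -y side.
- spice_tin: Bystander: pale round spice tin, 62 mm diameter, 25 mm high. Origin: centre of its underside.
- kitchen_timer: Bystander: dark round kitchen timer, 60 mm diameter, 25 mm high. Origin: centre of its underside.
- teaspoon_x: Bystander: black-handled teaspoon, 130 mm long, lying flat near the front edge. Origin: centre of its underside.
- fork_x: Bystander: black-handled fork, 193 mm long, lying flat on the front strip before the sink. Origin: centre of its underside.
- cake_fork_x: Bystander: black-handled cake fork, 145 mm long, lying flat on the front strip before the hob. Origin: centre of its underside.

How it is judged (in metres and radians):
On the way, in this order (a step that is already met when the one before it is completed fails the run):
1. the narrow-footed cartridge stands in the coupler's mouth, resting on the jaws, with the sleeve forward (horizontal distance between cartridge and mouth below 0.006 m and z of cartridge in the frame of mouth between -0.017 and -0.008 m and angle between cartridge's own z axis and vertical below 0.15 rad and value of joint sleeve below 0.003 m), for 0.1 s.
2. the sleeve is pulled back with the cartridge in the mouth (value of joint sleeve above 0.011 m and horizontal distance between cartridge and mouth below 0.01 m), for 0.05 s.
At the end, for the whole second after the job is handed in: The narrow-footed cartridge stands upright (within 0.15 rad) in the coupler, its underside at least 29 mm below the mouth and within 6 mm of the axis, at rest; the sleeve is forward again (joint below 2 mm); the other cartridge still stands upright (horizontal distance between cartridge and mouth below 0.006 m and z of cartridge in the frame of mouth between -0.036 and -0.029 m and angle between cartridge's own z axis and vertical below 0.15 rad and value of joint sleeve below 0.002 m and linear speed of cartridge below 0.02 m/s and angle between wide_cartridge's own z axis and vertical below 0.1 rad); the robot touches nothing.
It fails at once if the other cartridge or a bystander is moved more than 30 mm (distance of any of wide_cartridge, spice_tin, kitchen_timer, teaspoon_x, fork_x, cake_fork_x from where it was at the start of the episode above 0.03 m).
It also fails if it takes over 48 s, if anything falls off the work surface, if the arm or the gripper's body presses on something with over 40 N, if the wrist force passes 120 N, or if a joint passes its speed limit or range.

### The arm

A 6-joint arm with a two-finger parallel gripper is mounted at the origin on a cart in front of the work surface, level with it; the furniture and walls round the work are solid. World frame = base frame: x ahead of the robot, y to its left, z up, the work surface at z = 0. Lengths are in m, angles in degrees, forces in N, time in s.
With the tool pointing down it reaches from about 0.325 to 0.85 m from the base axis. Payload 15.5 kg.
Tool frame: the origin (TCP) lies between the finger pads; the fingertips stand 8 mm ahead of it and the grasp point (between the pads) lies 11 mm behind it; z points along the fingers, y is the direction in which the jaws open and shut (so a half turn about z gives the same grasp; the last joint's range is limited). The gripper opens to 91 mm and grips with 3 to 60 N. Pads are 32 mm wide; open, the fingers measure 118 mm over their backs; the gripper's body (76 mm by 178 mm) begins 60 mm behind the grasp point.
Start: joints at [70.502, 28.281, 77.091, -0, 74.628, -5.472], TCP at [0.151, 0.606, 0.222] pointing down, gripper open.
Joint ranges: [-166.48, 166.48], [-47.26, 123.95], [12.59, 153.08], [-70.14, 250.14], [6.76, 159.57], [-176.63, 176.63]. Speed limits (degrees/s): [108.29, 108.29, 147.25, 172.46, 172.46, 172.46].

### API

Orientations are given as a 3x3 rotation matrix whose columns are the frame's x, y, z axes.
In Python, from rig import bot gives the robot as it stands.
- The arm moves only by the tool apply_moves, never from a script. Its argument "commands" is a list of rows, each a list of 3 entries, a list of its own where there are three numbers: the shift along the tool's x, y, z in m, then the turn about the tool's z in rad, then the finger opening in m, from 0 to 0.0912. In form: [[[dx, dy, dz], turn, jaw], ...]. A call has 1 to 5 rows; each row shifts and turns the pose as measured when the row begins, along the tool's axes as they then stand; what a row does not reach is not made up. A row lasts 1/8 s, in which the tool goes at most 62.5 mm and 10.7 degrees, less where a joint would pass 70% of its speed; a pose out of reach is approached as far as the arm can. A call with a gripper value outside its range is refused whole. The fingers move at their own pace and stop on an object; "grip_force" is the grip in N (left out, the last holds). Time passes only in rows, so rows that do not move let the fingers close. It gives the time, the measured TCP pose, the force and the opening at its end, in the units of the state.
- bot.get_obs(): the state, without advancing time (a new reading comes with each control period).
- bot.camera(name): name is "scene" or "side" or "wrist"; returns a dict with "img" (480x640x3 uint8, red, green, blue), "mtx" (3x3 intrinsics, pixels), "extrinsics" (4x4, takes a point from world to camera coordinates); the wrist camera has in their place "mount" (4x4, takes a point from camera to tool coordinates, whose origin is the TCP and whose axes are the flange's). Camera axes: x right, y up, looking along -z (the intrinsics and any distortion apply to the point x, -y, -z); pixel columns grow to the right and rows downward; lengths in m; the calibration is good to about 2 mm. A picture is of the moment at which its call begins: read the wrist's pose just before it. There is no depth.
- bot.hand_in(): hands the job in, once; it reports no verdict.
The state is a dict: "t": time; "joints": joint angles; "dq": joint speeds; "joint_torque": joint torques, N m; "tool_pos": TCP position; "tool_rot": TCP orientation; "ft_force": force on the tool from outside, world axes, zero at the start; "ft_torque": the same for the moment, N m; "opening": finger opening in m.
Only numpy, scipy, OpenCV 4.12 (cv2) and the standard library are available. Lean on these libraries where they do the work, as an engineer would, in place of code of your own. Each camera call takes 0.05 s, during which the arm holds its last target. There are 200 camera calls.

## Working session

There is one attempt and no reset: what is moved stays moved. The work goes in short steps, Python scripts to look and compute and a tool call to move; the robot and the scene stay as the last step left them, time stands still between calls to the robot, and variables do not carry over. Pictures are saved under pics/ and viewed, about 8 in all and at most 12, crops included, and the job is handed in when it is done.

Besides the shell and the picture viewer there is one more tool, called after ">>>" by a JSON object that holds its "op" and its "data", one argument or row to a line. apply_moves: Moves the arm, as the interface text tells. Its arguments: {"type":"object","properties":{"commands":{"type":"array"},"grip_force":{"type":"number"}},"required":["commands"]}

```bash
mkdir -p pics
python3 - <<'E'
from rig import bot
import cv2,numpy as np,pickle
o=bot.get_obs();print(o)
d={}
for n in("scene","side","wrist"):
    c=bot.camera(n);d[n]=c;cv2.imwrite(f"pics/{n}0.png",c["img"][:,:,::-1])
    print(n,{k:np.round(v,4).tolist() if not isinstance(v,(str,dict)) else v for k,v in c.items() if k!="img"})
pickle.dump(d,open("c0.pkl","wb"))
E
```

```text
{'t': 0.0, 'joints': array([ 7.05025035e+01,  2.83151551e+01,  7.71263489e+01, -1.53937137e-03,
        7.46257464e+01, -5.47369722e+00]), 'dq': array([ 0.04696226,  0.01656045, -0.02046154,  0.04604141, -0.00900782,
       -0.00992095]), 'joint_torque': array([ 2.53181825e-03, -8.78816700e+01, -3.81871390e+01,  7.07167201e-02,
        5.29932627e-02, -4.69190297e-05]), 'tool_pos': array([0.15136265, 0.60603594, 0.22133993]), 'tool_rot': array([[-9.70196868e-01,  2.42317771e-01, -3.67333929e-04],
       [ 2.42318034e-01,  9.70196231e-01, -1.11507936e-03],
       [ 8.61824487e-05, -1.17085814e-03, -9.99999311e-01]]), 'ft_force': array([ 0.42339246, -0.24490429, -0.28079407]), 'ft_torque': array([ 0.01939829,  0.01766529, -0.00318641]), 'opening': 0.09107947164461574}
scene {'mtx': [[438.4548, 0.0, 322.7757], [0.0, 438.4548, 237.5988], [0.0, 0.0, 1.0]], 'extrinsics': [[0.4323, -0.9017, 0.0027, -0.3195], [0.4793, 0.2324, 0.8463, -0.3361], [-0.7638, -0.3646, 0.5327, -0.864], [0.0, 0.0, 0.0, 1.0]]}
side {'mtx': [[585.8713, 0.0, 311.6322], [0.0, 585.8713, 235.2778], [0.0, 0.0, 1.0]], 'extrinsics': [[0.9265, -0.3764, 0.0043, -0.5657], [0.1875, 0.4713, 0.8618, -0.1475], [-0.3264, -0.7976, 0.5072, -1.2553], [0.0, 0.0, 0.0, 1.0]]}
wrist {'mtx': [[376.1964, 0.0, 317.9532], [0.0, 376.1964, 240.0965], [0.0, 0.0, 1.0]], 'mount': [[0.0004, 0.9626, 0.2709, 0.0772], [1.0, -0.0005, 0.0005, -0.0003], [0.0006, 0.2709, -0.9626, -0.1636], [0.0, 0.0, 0.0, 1.0]]}
```

View pics/scene0.png

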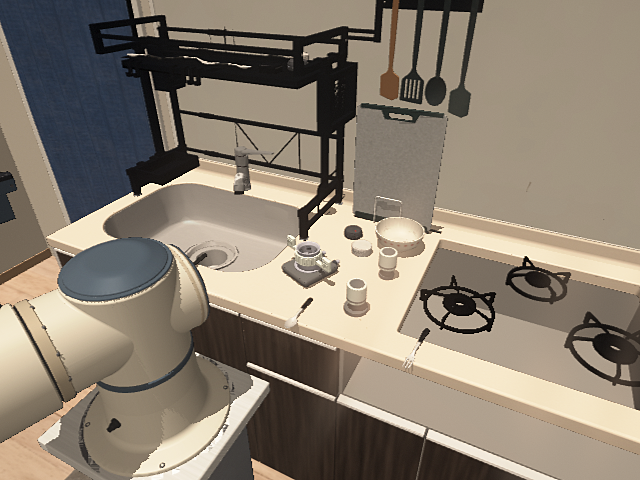

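View pics/side0.png

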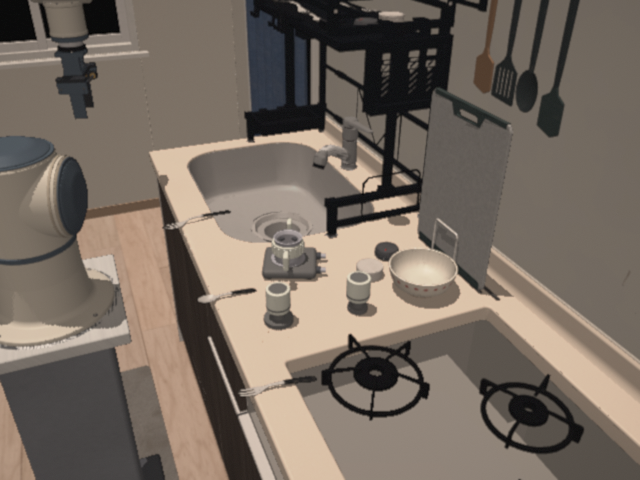

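The front cartridge (scene 356,295; side 278,305) seems to have the wide foot and the rear one (388,262; 358,292) the narrow foot. I'll enlarge both views.

Run:
```python
import cv2,numpy as np
a=cv2.imread("pics/scene0.png")[220:320,270:420]
b=cv2.imread("pics/side0.png")[215:335,250:400]
f=lambda i:cv2.resize(i,None,fx=5,fy=5,interpolation=cv2.INTER_CUBIC)
cv2.imwrite("pics/cropa.png",f(a));cv2.imwrite("pics/cropb.png",f(b))
```

```text
(no output)
```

View pics/cropa.png

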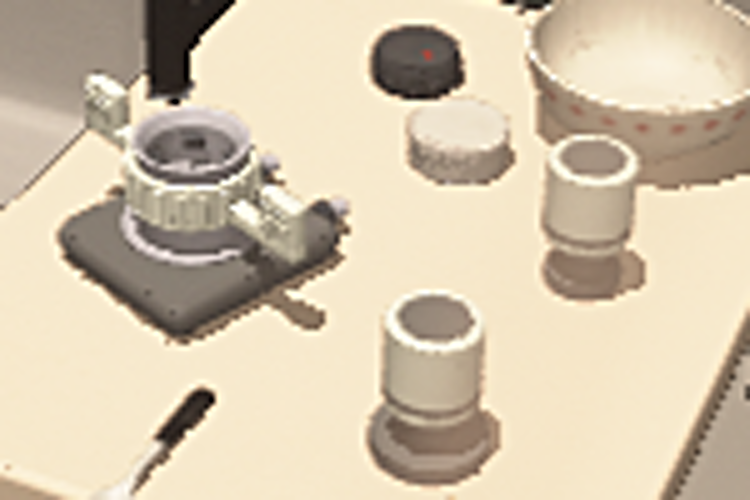

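View pics/cropb.png

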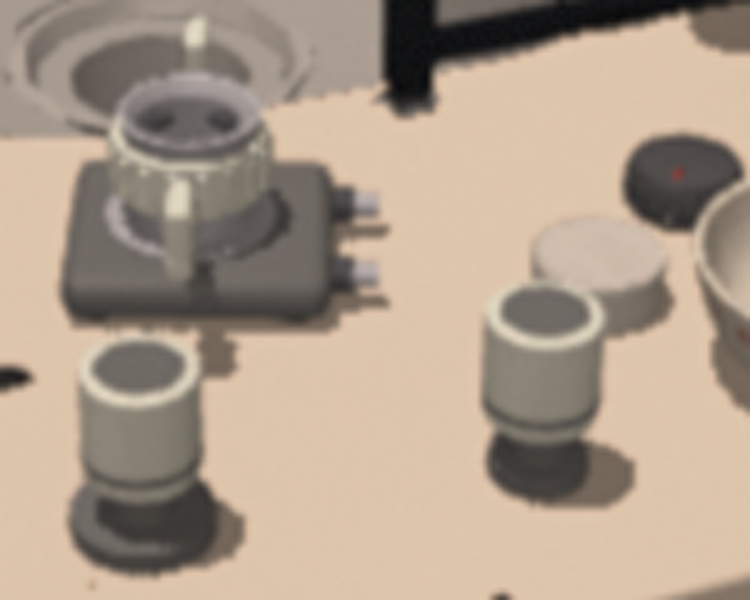

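The front cartridge is the wide one and the rear one is the narrow target. Next I triangulate.

```bash
cat > h.py <<'E'
import numpy as np,pickle
def ray(c,p,T=None):
    M=np.array(c["mtx"]);v=np.linalg.solve(M,[p[0]+.0,p[1]+.0,1]);v=np.array([v[0],-v[1],-v[2]])
    if T is None:T=np.linalg.inv(np.array(c["extrinsics"]))
    return T[:3,3],T[:3,:3]@v
def plane(c,p,z,T=None):
    o,d=ray(c,p,T);return o+d*(z-o[2])/d[2]
def wT(c,ob):
    T=np.eye(4);T[:3,:3]=ob["tool_rot"];T[:3,3]=ob["tool_pos"];return T@np.array(c["mount"])
E
python3 - <<'E'
from h import *
d=pickle.load(open("c0.pkl","rb"))
P=dict(narrow=((388.4,252),(359,277.4),.082),mouth=((308.4,247.6),(288.4,237.4),.085),wide=((357,284),(278,289),.082),
 wa=((291.2,236),(289.4,219.4),.086),wb=((328,259),(285.6,252),.086),tin=((361.6,245.4),(369.6,265),.025))
for k,(a,b,z) in P.items(): print(k,plane(d["scene"],a,z).round(4),plane(d["side"],b,z).round(4))
E
```

```text
narrow [ 0.6022 -0.262   0.082 ] [ 0.6085 -0.2626  0.082 ]
mouth [ 0.5232 -0.0597  0.085 ] [ 0.5276 -0.0627  0.085 ]
wide [ 0.436  -0.2374  0.082 ] [ 0.4407 -0.2393  0.082 ]
wa [0.5536 0.0108 0.086 ] [0.5585 0.0143 0.086 ]
wb [ 0.4961 -0.1314  0.086 ] [ 0.4999 -0.1207  0.086 ]
tin [ 0.6837 -0.1557  0.025 ] [ 0.6921 -0.1531  0.025 ]
```

>>> {"op": "apply_moves", "data": {
  "commands": [
    [[-0.053,-0.025,-0.016],0,0.0912],
    [[-0.053,-0.025,-0.016],0,0.0912],
    [[-0.053,-0.025,-0.016],0,0.0912],
    [[-0.053,-0.025,-0.016],0,0.0912],
    [[-0.053,-0.025,-0.016],0,0.0912]
  ]
}}

```text
t: 0.78
tool_pos: [0.3813, 0.4173, 0.3014]
tool_rot: [[-0.972, 0.236, -0.002], [0.236, 0.972, -0.004], [0.002, -0.004, -1.0]]
ft_force: [0.7, 1.2, 0.6]
opening: 0.0915
```

>>> {"op": "apply_moves", "data": {
  "commands": [
    [[-0.035,-0.046,0],0,0.0912],
    [[-0.035,-0.046,0],0,0.0912],
    [[-0.035,-0.046,0],0,0.0912],
    [[-0.035,-0.046,0],0,0.0912],
    [[-0.035,-0.046,0],0,0.0912]
  ]
}}

```text
t: 1.4
tool_pos: [0.5015, 0.1442, 0.3027]
tool_rot: [[-0.972, 0.236, -0.0], [0.236, 0.972, -0.002], [-0.0, -0.002, -1.0]]
ft_force: [0.9, 0.8, -0.0]
opening: 0.0914
```

>>> {"op": "apply_moves", "data": {
  "commands": [
    [[-0.03,-0.05,0],0,0.0912],
    [[-0.01,-0.055,0],0,0.0912],
    [[0,-0.055,0],0,0.0912],
    [[0,-0.055,0],0,0.0912],
    [[0,-0.055,0],0,0.0912]
  ]
}}

```text
t: 2.02
tool_pos: [0.4765, -0.137, 0.3025]
tool_rot: [[-0.972, 0.237, -0.001], [0.237, 0.972, -0.002], [-0.0, -0.002, -1.0]]
ft_force: [0.8, 0.2, 0.6]
opening: 0.0911
```

Run:
```python
from rig import bot
import cv2,pickle
bot.camera("wrist")
o=bot.get_obs();c=bot.camera("wrist");print(o["tool_pos"],o["dq"].round(2))
pickle.dump((o,c),open("w1.pkl","wb"));cv2.imwrite("pics/w1.png",cv2.resize(c["img"][:,:,::-1],(800,600),interpolation=cv2.INTER_CUBIC))
```

```text
[ 0.47522052 -0.14248095  0.30247059] [ 6.01  0.19 -0.02  0.65  0.33  9.05]
```

View pics/w1.png

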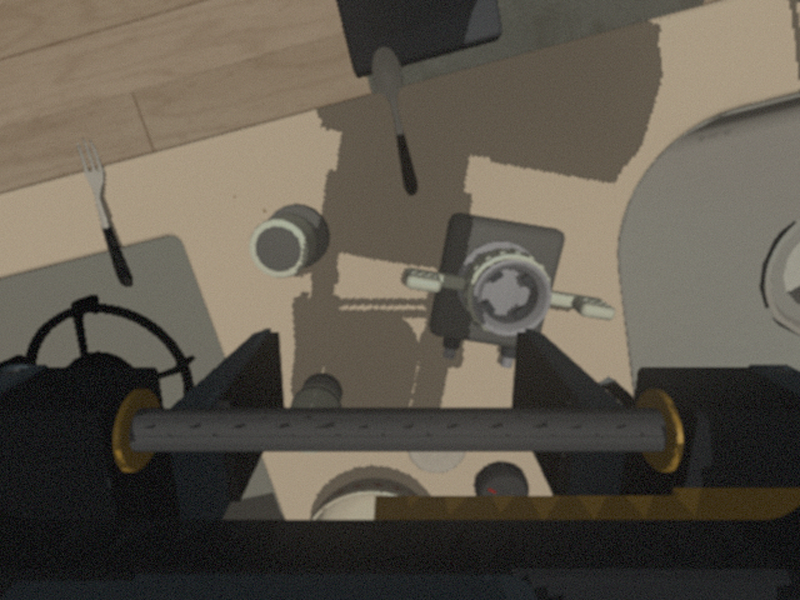

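The wrist view shows the coupler mouth at about (509,292), the wings at (423,278) and (596,308), and the narrow cartridge half hidden at (319,385).

Run:
```python
from h import *
o,c=pickle.load(open("w1.pkl","rb"));T=wT(c,o)
for k,p,z in(("mouth",(509,292),.085),("wl",(423,278),.086),("wr",(596,308),.086),("wide",(279,248),.082),("tin",(437,450),.025),("timer",(502,485),.025)):
    print(k,plane(c,np.array(p)/1.25,z,T).round(4))
```

```text
mouth [ 0.5192 -0.0588  0.085 ]
wl [ 0.4902 -0.126   0.086 ]
wr [0.55   0.0096 0.086 ]
wide [ 0.4383 -0.2356  0.082 ]
tin [ 0.692  -0.1542  0.025 ]
timer [ 0.7514 -0.0946  0.025 ]
```

>>> {"op": "apply_moves", "data": {
  "commands": [
    [[-0.039,-0.021,0.01],0,0.0912],
    [[-0.039,-0.021,0.02],0,0.0912],
    [[-0.038,-0.021,0.03],0,0.0912],
    [[-0.038,-0.021,0.03],0,0.0912],
    [[0,0,0],0,0.0912]
  ]
}}

```text
t: 2.75
tool_pos: [0.6086, -0.2619, 0.2094]
tool_rot: [[-0.97, 0.243, -0.001], [0.243, 0.97, -0.003], [-0.0, -0.003, -1.0]]
ft_force: [0.1, 0.6, 0.6]
opening: 0.0911
```

Run:
```python
from rig import bot
import cv2,pickle
bot.camera("wrist")
o=bot.get_obs();c=bot.camera("wrist");print(o["tool_pos"],o["dq"].round(2))
pickle.dump((o,c),open("w2.pkl","wb"));cv2.imwrite("pics/w2.png",cv2.resize(c["img"][:,:,::-1],(800,600),interpolation=cv2.INTER_CUBIC))
```

```text
[ 0.60824407 -0.26104378  0.21101227] [ 0.64 -3.12  1.05  0.02  0.65  0.17]
```

View pics/w2.png

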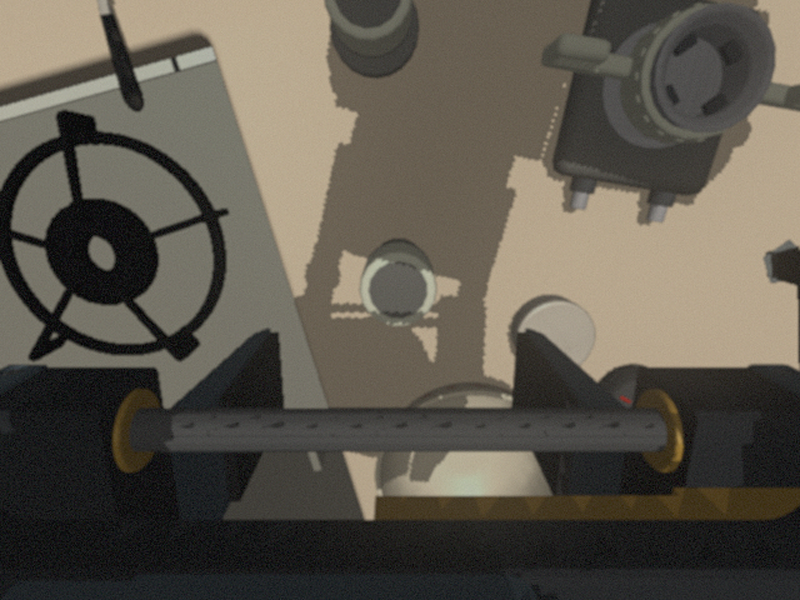

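The narrow head is centred at about (399,288), and the mouth is visible at (710,75).

Run:
```python
from h import *
o,c=pickle.load(open("w2.pkl","rb"));T=wT(c,o);R=o["tool_rot"]
p=plane(c,np.array((399,288))/1.25,.082,T);print(p.round(4),(R.T@(p-o["tool_pos"])).round(4))
print(plane(c,np.array((711,75))/1.25,.085,T).round(4))
```

```text
[ 0.6055 -0.2602  0.082 ] [0.003  0.0005 0.129 ]
[ 0.5271 -0.06    0.085 ]
```

>>> {"op": "apply_moves", "data": {
  "commands": [
    [[0.002,0,0.04],0,0.0912],
    [[0.001,0,0.04],0,0.0912],
    [[0,0,0.04],0,0.0912],
    [[0,0,0.03],0,0.0912],
    [[0,0,0.012],0,0.0912]
  ]
}}

```text
t: 3.48
tool_pos: [0.6073, -0.2576, 0.0548]
tool_rot: [[-0.971, 0.239, 0.012], [0.239, 0.971, -0.008], [-0.013, -0.005, -1.0]]
ft_force: [-1.2, 0.7, 0.5]
opening: 0.0912
```

>>> {"op": "apply_moves", "data": {
  "commands": [
    [[0,0,0],0,0.0912],
    [[0,0,0],0,0.046],
    [[0,0,0],0,0.044],
    [[0,0,0],0,0.044],
    [[0,0,0],0,0.044]
  ],
  "grip_force": 25
}}

```text
t: 4.1
tool_pos: [0.609, -0.258, 0.0596]
tool_rot: [[-0.971, 0.238, 0.017], [0.238, 0.971, -0.011], [-0.019, -0.007, -1.0]]
ft_force: [-0.9, -2.1, 1.9]
opening: 0.0538
```

>>> {"op": "apply_moves", "data": {
  "commands": [
    [[0,0,0.006],0,0.044],
    [[0,0,0],0,0.044],
    [[0,0,0],0,0.044],
    [[0,0,0],0,0.044]
  ],
  "grip_force": 25
}}

```text
t: 4.6
tool_pos: [0.6102, -0.2606, 0.0554]
tool_rot: [[-0.971, 0.238, 0.02], [0.238, 0.971, -0.016], [-0.023, -0.01, -1.0]]
ft_force: [-0.8, -1.1, 2.6]
opening: 0.0495
```

>>> {"op": "apply_moves", "data": {
  "commands": [
    [[0,0,-0.03],0,0.044],
    [[0,0,-0.04],0,0.044],
    [[0,0,-0.04],0,0.044],
    [[0,0,-0.03],0,0.044],
    [[0.02,0.03,-0.01],0,0.044]
  ],
  "grip_force": 25
}}

```text
t: 5.22
tool_pos: [0.5939, -0.2241, 0.2059]
tool_rot: [[-0.971, 0.24, 0.015], [0.24, 0.971, -0.012], [-0.017, -0.008, -1.0]]
ft_force: [1.2, 1.1, -3.2]
opening: 0.0499
```

Run:
```python
from rig import bot
import cv2,pickle
bot.camera("wrist")
o=bot.get_obs();c=bot.camera("wrist");print(o["tool_pos"],o["tool_rot"],o["dq"].round(2),o["ft_force"],o["opening"])
pickle.dump((o,c),open("w3.pkl","wb"));cv2.imwrite("pics/w3.png",cv2.resize(c["img"][:,:,::-1],(800,600),interpolation=cv2.INTER_CUBIC))
```

```text
[ 0.5918797  -0.21895861  0.20630215] [[-0.9712334   0.23777824  0.01293051]
 [ 0.23766447  0.97129846 -0.00974193]
 [-0.0148758  -0.00638857 -0.99986894]] [-0.73  2.08 -1.56  0.18 -0.02 -2.87] [ 0.68677219  5.77412212 -1.26310526] 0.049181349927432935
```

View pics/w3.png

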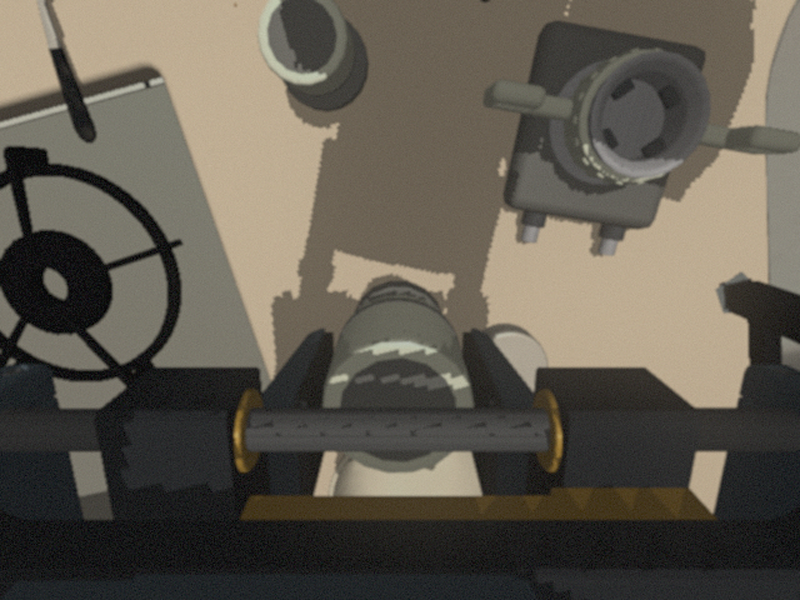

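The cartridge is held upright between the pads, with its head top centred at about (398,407). The mouth rim is centred at about (648,115).

Run:
```python
from h import *
o,c=pickle.load(open("w3.pkl","rb"));T=wT(c,o);R=o["tool_rot"];t=o["tool_pos"]
p=plane(c,np.array((398.5,408))/1.25,t[2]+.0266,T);print("held",(R.T@(p-t)).round(4),p)
m=plane(c,np.array((648,115))/1.25,.085,T);print("mouth",m)
for q in((516,93),(768,137)):print(plane(c,np.array(q)/1.25,.086,T))
```

```text
held [ 0.0024 -0.     -0.0266] [ 0.58917139 -0.21814928  0.23290215]
mouth [ 0.52396453 -0.05875803  0.085     ]
[ 0.49513011 -0.12898351  0.086     ]
[0.55174468 0.00540989 0.086     ]
```

>>> {"op": "apply_moves", "data": {
  "commands": [
    [[0.03,0.042,0],0,0.044],
    [[0.03,0.042,0],0,0.044],
    [[0.026,0.035,0.01],0,0.044],
    [[0.013,0.018,0.02],0,0.044],
    [[0,0,0.005],0,0.044]
  ]
}}

```text
t: 5.95
tool_pos: [0.5264, -0.0597, 0.1654]
tool_rot: [[-0.972, 0.236, 0.011], [0.236, 0.972, -0.009], [-0.013, -0.007, -1.0]]
ft_force: [0.8, -0.5, -2.8]
opening: 0.0497
```

Run:
```python
from rig import bot
import cv2,pickle
bot.camera("wrist")
o=bot.get_obs();c=bot.camera("wrist");print(o["tool_pos"],o["tool_rot"],o["dq"].round(2),o["ft_force"],o["opening"])
pickle.dump((o,c),open("w4.pkl","wb"));cv2.imwrite("pics/w4.png",cv2.resize(c["img"][:,:,::-1],(800,600),interpolation=cv2.INTER_CUBIC))
s=[cv2.resize(bot.camera(n)["img"][y:y+100,x:x+100,::-1],(400,400),interpolation=cv2.INTER_CUBIC) for n,x,y in(("scene",260,190),("side",240,170))]
import numpy as np;cv2.imwrite("pics/s4.png",np.hstack(s))
```

```text
[ 0.52701834 -0.060463    0.16545121] [[-0.97152794  0.23664988  0.01141434]
 [ 0.2365466   0.97157174 -0.00969847]
 [-0.01338499 -0.00672231 -0.99988782]] [-1.39 -0.33 -2.3  -0.14  1.51 -0.36] [-1.09747906  0.46227838 -4.52764043] 0.04956783175264619
```

View pics/s4.png

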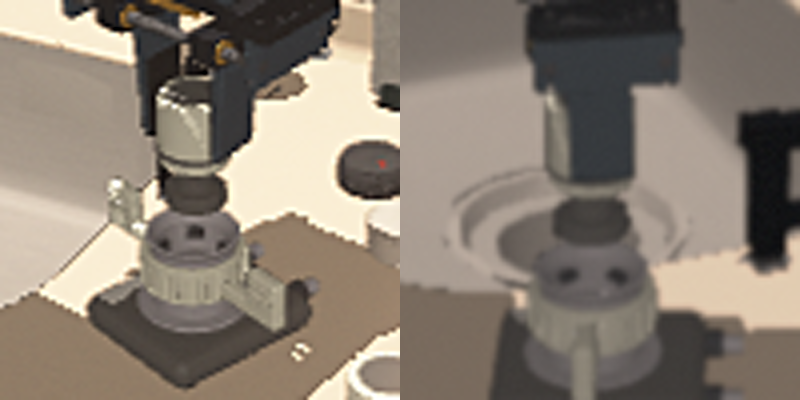

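Run:
```python
from rig import bot
import cv2,numpy as np
f=lambda n,x,y:cv2.resize(bot.camera(n)["img"][y:y+60,x:x+40,::-1],(400,600),interpolation=cv2.INTER_CUBIC)
a,b=f("scene",289,222),f("side",268,206)
for i in(a,b): i[:,::50]=(0,255,0)
cv2.imwrite("pics/s5.png",np.hstack([a,b]))
```

```text
(no output)
```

View pics/s5.png

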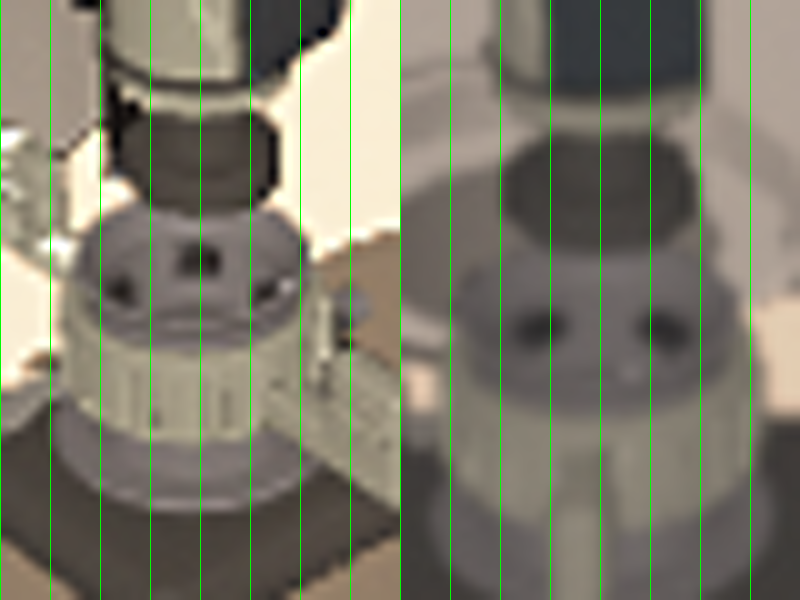

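The foot and mouth line up to about 1 mm in both views (scene 190 vs 194, side 598 vs 598 at 10x). Lowering.

>>> {"op": "apply_moves", "data": {
  "commands": [
    [[0,0,0.01],0,0.044],
    [[0,0,0.01],0,0.044],
    [[0,0,0.008],0,0.044],
    [[0,0,0.006],0,0.044]
  ]
}}

```text
t: 6.75
tool_pos: [0.5306, -0.0629, 0.1325]
tool_rot: [[-0.971, 0.24, 0.018], [0.24, 0.971, -0.01], [-0.02, -0.005, -1.0]]
ft_force: [-2.9, 11.1, 36.5]
opening: 0.0495
```

>>> {"op": "apply_moves", "data": {
  "commands": [
    [[0.003,0.002,-0.001],0,0.044],
    [[0,0,0],0,0.044]
  ]
}}

```text
t: 7.0
tool_pos: [0.528, -0.0599, 0.1327]
tool_rot: [[-0.971, 0.24, 0.018], [0.24, 0.971, -0.01], [-0.019, -0.005, -1.0]]
ft_force: [-0.2, 0.5, -3.3]
opening: 0.0495
```

>>> {"op": "apply_moves", "data": {
  "commands": [
    [[0,0,0.003],0,0.044],
    [[0,0,0.002],0,0.044]
  ]
}}

```text
t: 7.25
tool_pos: [0.5284, -0.06, 0.1273]
tool_rot: [[-0.971, 0.24, 0.018], [0.24, 0.971, -0.01], [-0.02, -0.005, -1.0]]
ft_force: [2.1, 2.3, -1.3]
opening: 0.0495
```

>>> {"op": "apply_moves", "data": {
  "commands": [
    [[0,0,0.002],0,0.044],
    [[0,0,0],0,0.044]
  ]
}}

```text
t: 7.5
tool_pos: [0.5288, -0.0603, 0.1261]
tool_rot: [[-0.971, 0.24, 0.019], [0.24, 0.971, -0.01], [-0.021, -0.005, -1.0]]
ft_force: [-3.0, 1.4, 5.8]
opening: 0.0497
```

Run:
```python
from rig import bot
import cv2,numpy as np
f=lambda n,x,y:cv2.resize(bot.camera(n)["img"][y:y+60,x:x+40,::-1],(400,600),interpolation=cv2.INTER_CUBIC)
a,b=f("scene",289,222),f("side",268,206)
cv2.imwrite("pics/s6.png",np.hstack([a,b]));o=bot.get_obs();print(o["tool_pos"],o["ft_force"])
```

```text
[ 0.52875328 -0.06032234  0.12604906] [-2.41553598  0.34465123  7.92906312]
```

View pics/s6.png

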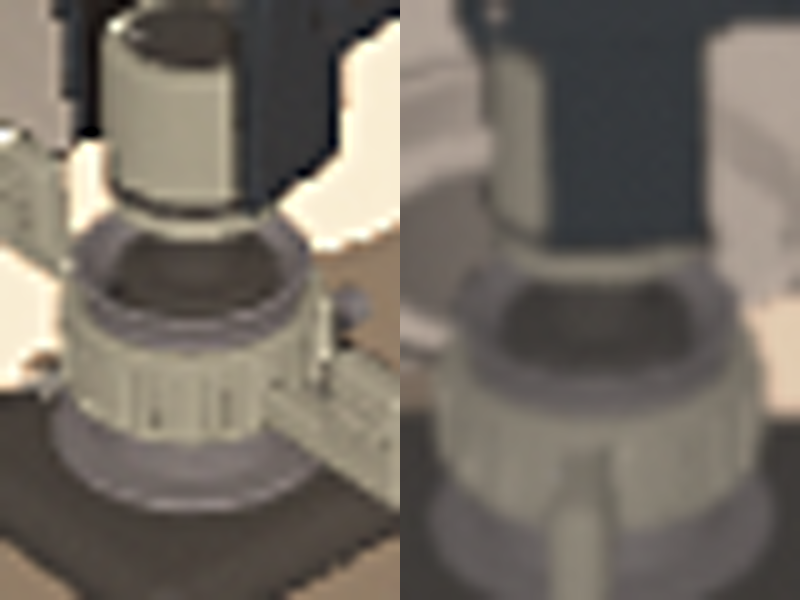

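The foot sits inside the mouth in both views. Releasing and rising.

>>> {"op": "apply_moves", "data": {
  "commands": [
    [[0,0,0],0,0.056],
    [[0,0,0],0,0.07],
    [[0,0,0],0,0.0912],
    [[0,0,0],0,0.0912],
    [[0,0,-0.03],0,0.0912]
  ]
}}

```text
t: 8.22
tool_pos: [0.5271, -0.0601, 0.1547]
tool_rot: [[-0.971, 0.24, 0.015], [0.24, 0.971, -0.01], [-0.017, -0.006, -1.0]]
ft_force: [0.5, -0.1, 0.5]
opening: 0.0906
```

>>> {"op": "apply_moves", "data": {
  "commands": [
    [[0,0,-0.04],0,0.0912],
    [[0,0,-0.04],0,0.0912],
    [[0,0,-0.02],0,0.0912]
  ]
}}

```text
t: 8.6
tool_pos: [0.5252, -0.059, 0.2579]
tool_rot: [[-0.971, 0.24, 0.015], [0.24, 0.971, -0.01], [-0.017, -0.006, -1.0]]
ft_force: [0.9, -0.1, 0.5]
opening: 0.0913
```

>>> {"op": "apply_moves", "data": {
  "commands": [
    [[0.006,-0.039,0],0,0.06],
    [[0.006,-0.039,0],0,0.05],
    [[0,0,0],0.174,0.05],
    [[0,0,0],0.174,0.05],
    [[0,0,0],0.174,0.05]
  ]
}}

```text
t: 9.22
tool_pos: [0.4947, -0.1344, 0.2603]
tool_rot: [[-0.713, 0.701, 0.019], [0.701, 0.713, -0.011], [-0.021, 0.005, -1.0]]
ft_force: [0.4, -0.6, 0.1]
opening: 0.05
```

>>> {"op": "apply_moves", "data": {
  "commands": [
    [[0,0,0],0.174,0.05],
    [[0,0,0],0.174,0.05],
    [[0,0,0],0.174,0.05],
    [[0,0,0],0.174,0.05],
    [[0,0,0],0.174,0.05]
  ]
}}

```text
t: 9.85
tool_pos: [0.4943, -0.1344, 0.26]
tool_rot: [[0.106, 0.994, 0.018], [0.994, -0.106, -0.011], [-0.009, 0.019, -1.0]]
ft_force: [-0.6, 0.1, -0.7]
opening: 0.0502
```

>>> {"op": "apply_moves", "data": {
  "commands": [
    [[0,0,0],0.174,0.05],
    [[0,0,0],0.17,0.05]
  ]
}}

```text
t: 10.1
tool_pos: [0.4941, -0.1343, 0.2599]
tool_rot: [[0.446, 0.895, 0.018], [0.895, -0.446, -0.011], [-0.002, 0.021, -1.0]]
ft_force: [0.2, -0.5, -1.2]
opening: 0.05
```

>>> {"op": "apply_moves", "data": {
  "commands": [
    [[0,0,0.04],-0.04,0.05],
    [[0,0,0.03],0,0.05],
    [[0,0,0],0,0.05]
  ]
}}

```text
t: 10.48
tool_pos: [0.4958, -0.1353, 0.1889]
tool_rot: [[0.412, 0.911, 0.019], [0.911, -0.412, -0.012], [-0.003, 0.022, -1.0]]
ft_force: [0.2, 0.2, 0.3]
opening: 0.0498
```

Run:
```python
from rig import bot
import cv2,pickle
bot.camera("wrist")
o=bot.get_obs();c=bot.camera("wrist");print(o["tool_pos"],o["tool_rot"],o["dq"].round(2),o["ft_force"])
pickle.dump((o,c),open("w7.pkl","wb"));cv2.imwrite("pics/w7.png",cv2.resize(c["img"][:,:,::-1],(800,600),interpolation=cv2.INTER_CUBIC))
```

```text
[ 0.49647875 -0.13557143  0.19007486] [[ 0.41195051  0.9109639   0.02101305]
 [ 0.9112029  -0.41177714 -0.01220096]
 [-0.00246194  0.02417334 -0.99970475]] [ 0.09 -1.44 -1.65  0.    0.95 -0.05] [-0.22885938 -0.29571697 -0.04083296]
```

View pics/w7.png

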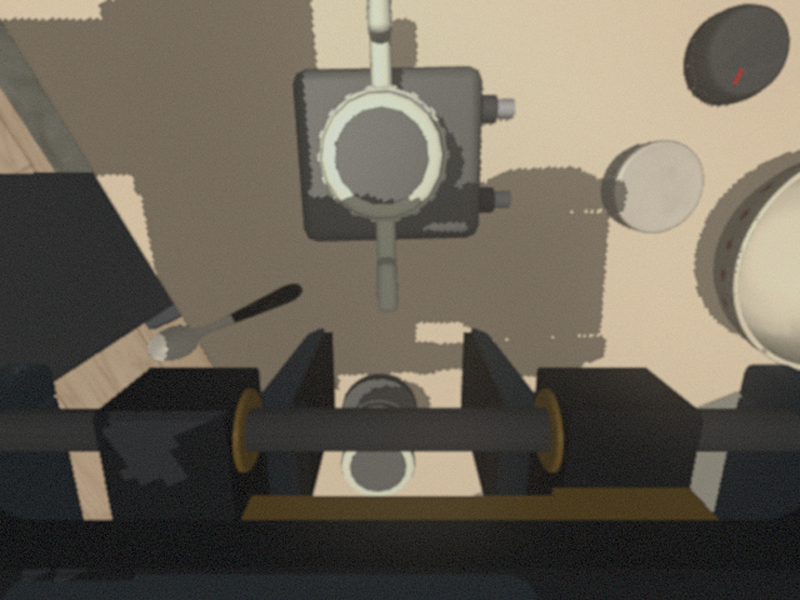

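The cartridge stands in the mouth at (383,153). The near wing's top is centred at about (388,284), nearly in line with the tool.

Run:
```python
from h import *
o,c=pickle.load(open("w7.pkl","rb"));T=wT(c,o);R=o["tool_rot"];t=o["tool_pos"]
for q,z in(((388,284),.086),((380,25),.086),((383,153),.155)):
    p=plane(c,np.array(q)/1.25,z,T);print(p.round(4),(R.T@(p-t)).round(4))
```

```text
[ 0.4974 -0.1248  0.086 ] [ 0.0104 -0.0061  0.1039]
[ 5.5e-01 -3.0e-04  8.6e-02] [ 0.1456 -0.0094  0.1035]
[ 0.5251 -0.0588  0.155 ] [ 0.0818 -0.0063  0.0347]
```

>>> {"op": "apply_moves", "data": {
  "commands": [
    [[0.004,-0.006,0.03],-0.025,0.05],
    [[0,0,0.04],0,0.05],
    [[0,0,0.025],0,0.05],
    [[0,0,0.02],0,0.05],
    [[0,0,0.006],0,0.05]
  ]
}}

```text
t: 11.2
tool_pos: [0.5023, -0.1335, 0.0744]
tool_rot: [[0.388, 0.921, 0.036], [0.922, -0.388, -0.018], [-0.003, 0.04, -0.999]]
ft_force: [-0.7, -0.0, 0.6]
opening: 0.0502
```

>>> {"op": "apply_moves", "data": {
  "commands": [
    [[0.003,-0.009,0.005],0,0.05],
    [[0,0,0.004],0,0.04],
    [[0,0,0],0,0.03]
  ]
}}

```text
t: 11.58
tool_pos: [0.4964, -0.1273, 0.0669]
tool_rot: [[0.388, 0.921, 0.039], [0.922, -0.388, -0.019], [-0.003, 0.043, -0.999]]
ft_force: [-0.2, 0.5, -0.1]
opening: 0.0332
```

>>> {"op": "apply_moves", "data": {
  "commands": [
    [[0,0,0],0,0.02],
    [[0,0,0],0,0.008],
    [[0,0,0],0,0.006],
    [[0,0,0],0,0.006]
  ],
  "grip_force": 45
}}

```text
t: 12.08
tool_pos: [0.4963, -0.1273, 0.0675]
tool_rot: [[0.388, 0.921, 0.039], [0.922, -0.388, -0.019], [-0.002, 0.043, -0.999]]
ft_force: [1.6, 0.1, -1.0]
opening: 0.0126
```

>>> {"op": "apply_moves", "data": {
  "commands": [
    [[0,0,0.005],0,0.006],
    [[0,0,0.005],0,0.006],
    [[0,0,0.005],0,0.006]
  ]
}}

```text
t: 12.45
tool_pos: [0.4964, -0.1274, 0.0528]
tool_rot: [[0.388, 0.921, 0.038], [0.922, -0.388, -0.019], [-0.002, 0.042, -0.999]]
ft_force: [-3.2, 1.0, 13.2]
opening: 0.0123
```

>>> {"op": "apply_moves", "data": {
  "commands": [
    [[0,0,0.002],0,0.006],
    [[0,0,0.001],0,0.006],
    [[0,0,0.001],0,0.006]
  ]
}}

```text
t: 12.82
tool_pos: [0.4964, -0.1275, 0.0512]
tool_rot: [[0.388, 0.921, 0.039], [0.921, -0.388, -0.019], [-0.002, 0.044, -0.999]]
ft_force: [-8.1, 3.7, 34.1]
opening: 0.0124
```

Run:
```python
from rig import bot
import cv2,numpy as np
f=lambda n,x,y:cv2.resize(bot.camera(n)["img"][y:y+75,x:x+50,::-1],(400,600),interpolation=cv2.INTER_CUBIC)
a,b=f("scene",284,212),f("side",263,196)
cv2.imwrite("pics/s8.png",np.hstack([a,b]));o=bot.get_obs();print(o["tool_pos"],o["ft_force"])
```

```text
[ 0.49642015 -0.12748348  0.05117172] [-7.26971872  4.22990616 34.29032033]
```

View pics/s8.png

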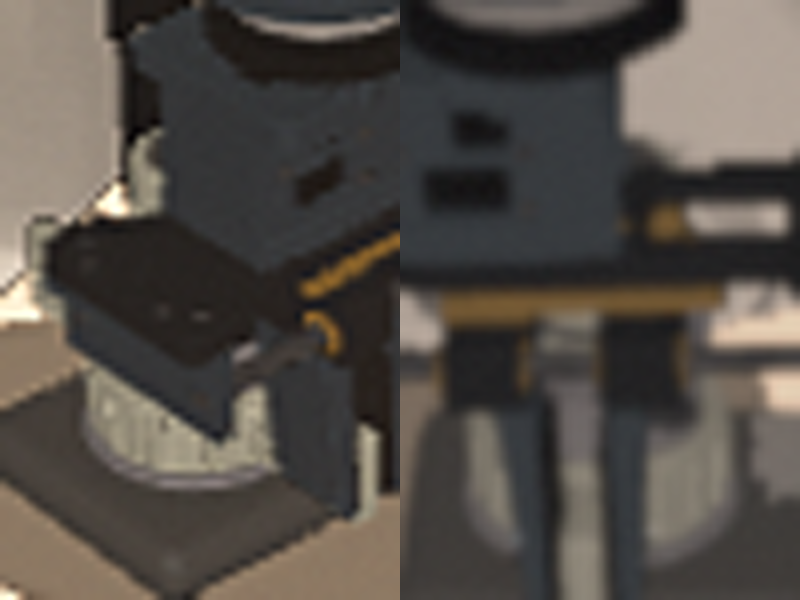

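The sleeve is against its lower stop: 16.3 mm of travel and 34 N. The cartridge is hidden by the gripper, so I check its drop numerically in the wrist image.

Run:
```python
from rig import bot
import cv2,numpy as np,pickle
from h import *
o=bot.get_obs();c=bot.camera("wrist");pickle.dump((o,c),open("w9.pkl","wb"))
Ti=np.linalg.inv(wT(c,o));a=np.linspace(0,2*np.pi,72,endpoint=False)
g=cv2.GaussianBlur(cv2.cvtColor(c["img"],cv2.COLOR_RGB2GRAY).astype(float),(0,0),1.2);K=np.array(c["mtx"])
gm=np.hypot(cv2.Sobel(g,-1,1,0),cv2.Sobel(g,-1,0,1))
# fit: head-top outer circle at height z, centre near axis; mean edge strength
for z in(.125,.13,.135,.14,.145,.15,.155,.16):
    best=(0,)
    for dx in np.arange(-.006,.0061,.001):
        for dy in np.arange(-.006,.0061,.001):
            P=np.c_[.5251+dx+.025*np.cos(a),-.0595+dy+.025*np.sin(a),0*a+z,0*a+1]@Ti.T
            u=(K[0,0]*P[:,0]/-P[:,2]+K[0,2]).round().astype(int);v=(K[1,1]*-P[:,1]/-P[:,2]+K[1,2]).round().astype(int)
            k=(u>=0)&(u<640)&(v>=0)&(v<480)
            if k.sum()>25:best=max(best,(gm[v[k],u[k]].mean(),k.sum(),dx,dy))
    print(z,np.round(best,4))
```

```text
0.125 [ 3.34449e+01  7.20000e+01 -3.00000e-03  6.00000e-03]
0.13 [3.54405e+01 6.60000e+01 1.00000e-03 4.00000e-03]
0.135 [3.41507e+01 6.00000e+01 2.00000e-03 5.00000e-03]
0.14 [3.54568e+01 6.20000e+01 3.00000e-03 2.00000e-03]
0.145 [ 3.62e+01  6.00e+01 -1.00e-03  3.00e-03]
0.15 [ 3.26339e+01  6.40000e+01 -1.00000e-03 -1.00000e-03]
0.155 [ 2.89442e+01  7.20000e+01  1.00000e-03 -6.00000e-03]
0.16 [ 2.92739e+01  6.00000e+01  1.00000e-03 -3.00000e-03]
```

Inconclusive; the sleeve's return will show it. I let the sleeve rise while still gripped and watch the force.

>>> {"op": "apply_moves", "data": {
  "commands": [
    [[0,0,-0.005],0,0.006],
    [[0,0,-0.005],0,0.006],
    [[0,0,-0.003],0,0.006]
  ]
}}

```text
t: 13.35
tool_pos: [0.4964, -0.1273, 0.0653]
tool_rot: [[0.389, 0.921, 0.041], [0.921, -0.388, -0.02], [-0.002, 0.045, -0.999]]
ft_force: [-0.2, 0.2, 4.5]
opening: 0.0124
```

The spring still pushes up at about 2 mm of travel, so the jaws are not jammed and the foot is home. Releasing.

>>> {"op": "apply_moves", "data": {
  "commands": [
    [[0,0,0],0,0.02],
    [[0,0,0],0,0.04],
    [[0,0,0],0,0.05],
    [[0,0,-0.02],0,0.05],
    [[-0.004,0,-0.04],0,0.05]
  ]
}}

```text
t: 13.98
tool_pos: [0.4915, -0.1296, 0.1239]
tool_rot: [[0.388, 0.921, 0.037], [0.922, -0.388, -0.018], [-0.003, 0.041, -0.999]]
ft_force: [-0.1, 0.4, 0.9]
opening: 0.0499
```

>>> {"op": "apply_moves", "data": {
  "commands": [
    [[0,0,-0.04],0,0.05],
    [[0,0,-0.03],0,0.05],
    [[0,0,0],0,0.05],
    [[0,0,0],0,0.05]
  ]
}}

```text
t: 14.48
tool_pos: [0.4894, -0.1287, 0.1974]
tool_rot: [[0.388, 0.921, 0.04], [0.922, -0.388, -0.02], [-0.003, 0.045, -0.999]]
ft_force: [0.2, -0.2, -0.7]
opening: 0.05
```

Run:
```python
from rig import bot
import cv2,numpy as np,pickle
from h import *
bot.camera("wrist");o=bot.get_obs();c=bot.camera("wrist");print(o["tool_pos"],o["ft_force"])
pickle.dump((o,c),open("w10.pkl","wb"))
Ti=np.linalg.inv(wT(c,o));a=np.linspace(0,2*np.pi,180,endpoint=False)
K=np.array(c["mtx"])
g=cv2.GaussianBlur(cv2.cvtColor(c["img"],cv2.COLOR_RGB2GRAY).astype(float),(0,0),1)
gm=np.hypot(cv2.Sobel(g,-1,1,0),cv2.Sobel(g,-1,0,1))
def fit(gm,Ti,z0,r):
  for z in z0:
    best=(0,)
    for dx in np.arange(-.005,.0051,.0005):
        for dy in np.arange(-.005,.0051,.0005):
            P=np.c_[.5251+dx+r*np.cos(a),-.0595+dy+r*np.sin(a),0*a+z,0*a+1]@Ti.T
            u=(K[0,0]*P[:,0]/-P[:,2]+K[0,2]).round().astype(int);v=(K[1,1]*-P[:,1]/-P[:,2]+K[1,2]).round().astype(int)
            k=(u>=0)&(u<640)&(v>=0)&(v<480)
            if k.sum()>60:best=max(best,(gm[v[k],u[k]].mean(),k.sum(),dx,dy))
    print(z,np.round(best,4))
fit(gm,Ti,np.arange(.12,.17,.005),.025)
# reference: earlier picture w7 (cartridge resting, top 0.155)
print("ref");o,c=pickle.load(open("w7.pkl","rb"))
g=cv2.GaussianBlur(cv2.cvtColor(c["img"],cv2.COLOR_RGB2GRAY).astype(float),(0,0),1)
fit(np.hypot(cv2.Sobel(g,-1,1,0),cv2.Sobel(g,-1,0,1)),np.linalg.inv(wT(c,o)),np.arange(.12,.17,.005),.025)
d=pickle.load(open("c0.pkl","rb"))
for n in("scene","side"):
    i=bot.camera(n)["img"];cv2.imwrite(f"pics/{n}9.png",i[:,:,::-1])
```

```text
[ 0.48944288 -0.12870183  0.19732387] [ 0.40240675 -0.13138282 -0.19396103]
0.12 [ 1.129334e+02  1.800000e+02 -0.000000e+00  2.500000e-03]
0.125 [ 1.201009e+02  1.800000e+02 -5.000000e-04  2.000000e-03]
0.13 [ 9.50355e+01  1.80000e+02 -5.00000e-04  2.00000e-03]
0.135 [ 9.20338e+01  1.80000e+02 -0.00000e+00  5.00000e-03]
0.14 [ 8.80515e+01  1.80000e+02 -5.00000e-04  5.00000e-03]
0.14500000000000002 [ 8.79665e+01  1.80000e+02 -2.50000e-03  5.00000e-03]
0.15000000000000002 [ 8.73953e+01  1.80000e+02 -3.50000e-03  4.50000e-03]
0.15500000000000003 [ 9.27684e+01  1.80000e+02 -5.00000e-03  3.00000e-03]
0.16000000000000003 [ 8.13402e+01  1.80000e+02 -4.00000e-03  3.00000e-03]
0.16500000000000004 [ 1.011719e+02  1.800000e+02 -4.000000e-03  2.500000e-03]
0.17000000000000004 [ 8.51629e+01  1.80000e+02 -4.00000e-03  2.00000e-03]
ref
0.12 [ 1.055083e+02  1.800000e+02  2.000000e-03 -1.000000e-03]
0.125 [ 9.94617e+01  1.80000e+02  1.50000e-03 -1.50000e-03]
0.13 [ 9.2032e+01  1.8000e+02 -2.5000e-03 -4.0000e-03]
0.135 [9.00918e+01 1.80000e+02 3.00000e-03 1.50000e-03]
0.14 [ 8.93716e+01  1.80000e+02 -5.00000e-04 -0.00000e+00]
0.14500000000000002 [ 1.082287e+02  1.800000e+02 -1.000000e-03 -5.000000e-04]
0.15000000000000002 [ 1.011352e+02  1.800000e+02 -1.500000e-03 -1.000000e-03]
0.15500000000000003 [ 9.84559e+01  1.80000e+02 -2.00000e-03  5.00000e-04]
0.16000000000000003 [ 89.4277 180.      -0.      -0.    ]
0.16500000000000004 [ 8.991e+01  1.800e+02 -5.000e-04 -5.000e-04]
0.17000000000000004 [ 7.04204e+01  1.80000e+02 -3.00000e-03  1.50000e-03]
```

The fitted head top dropped from about 0.145 to 0.125, a fall of 20 mm, which fits the cartridge being home. Now I check the sleeve by template matching against the start images.

Run:
```python
import cv2,numpy as np
up=lambda i:cv2.resize(i,None,fx=8,fy=8,interpolation=cv2.INTER_CUBIC)
def m(n,x,y,w,h,p=8):
    a=cv2.imread(f"pics/{n}0.png",0);b=cv2.imread(f"pics/{n}9.png",0)
    r=cv2.matchTemplate(up(b[y-p:y+h+p,x-p:x+w+p]),up(a[y:y+h,x:x+w]),cv2.TM_CCOEFF_NORMED)
    _,v,_,l=cv2.minMaxLoc(r);print(n,(x,y),"shift px",(np.array(l)/8-p),"score",round(v,3))
m("scene",285,232,13,16);m("scene",315,255,18,18);m("scene",294,252,26,14)
m("side",285,216,9,12);m("side",280,248,12,24);m("side",271,238,34,20)
m("scene",340,275,32,45);m("side",262,280,32,55);m("scene",280,270,60,20)
```

```text
scene (285, 232) shift px [0. 0.] score 0.995
scene (315, 255) shift px [0.   0.25] score 0.742
scene (294, 252) shift px [0.    0.125] score 0.664
side (285, 216) shift px [-3.5 -8. ] score 0.463
side (280, 248) shift px [0.25 7.  ] score 0.752
side (271, 238) shift px [0.125 1.125] score 0.617
scene (340, 275) shift px [0.    0.125] score 0.614
side (262, 280) shift px [0.25  0.125] score 0.814
scene (280, 270) shift px [ 0.125 -0.25 ] score 0.668
```

```bash
python3 -c "
from rig import bot
print(bot.hand_in())"
```

```text
the job is handed in; nothing more can be done
None
```

I stood the narrow-footed cartridge in the coupler's mouth, pinched one wing and pulled the sleeve down to its stop, then let it rise and released it. I lifted the gripper clear and handed the job in at about 15 s, with no verdict reported.

**Checks that agreed**
- **Seating:** before release, both fixed cameras showed the foot inside the mouth, with a light contact force.
- **Pull:** the sleeve travelled about 16 mm and reached its stop at 34 N.
- **Return:** the spring still pushed up with about 4.5 N near the top, so the jaws had not jammed.
- **Drop:** the cartridge's head top fitted 20 mm lower than when it rested on the jaws. The heights themselves read about 10 mm low, so only the difference counts.
- **Sleeve forward:** in the scene view the far wing matched its starting image with zero shift (score 0.995).
- **Wide cartridge:** it matched to within 0.25 px in both views, though with lower scores (0.61 and 0.81).

**Checks that failed or disagreed**
- **First lowering:** the foot caught on the flare with about 36 N of upward force. I lifted it slightly and shifted it about 3 mm, and it then went in.
- **Drop while the sleeve was down:** this measurement was inconclusive, because the gripper hid the cartridge.
- **Side view of the sleeve:** both wing matches and the sleeve match disagreed with the scene view, with low scores. I put this down to the gripper and shadows covering them, and relied on the scene view.
- **Small objects:** I did not check the spice tin, kitchen timer, teaspoon or forks for movement at the end.

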